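# Bring a mower engine's flywheel to its timing mark and close up the ignition coil

## Task

Get this engine ready for gapping its ignition coil: first take the spanner off the top of the flywheel and put it flat in the green tool tray. Then turn the flywheel clockwise as seen from above (its running direction, never backwards) until the white mark is in line with the red pointer, and last push the black ignition coil fully home towards the flywheel. Leave the screwdriver, pliers, file and steel block where they are, and do not drop the spanner anywhere else.

Things in the scene. Friction and masses are not known exactly. Their poses are not given: they have to be found in the camera images.
- engine: Vertical-shaft engine, cowl off, fixed on a blue bench stand. Origin on the flywheel axis at bench level, z up, own x along the finned cylinder (out to x +247). All heights given here are above the bench. Cylinder, silencer (x 125 to 206, y 61 to 123) and air filter (x -178, y 30) stay below 178 mm high; only tank and filler tube stand taller than the flywheel.
- tank_top (a point): Centre of the top of the red fuel tank fixed beside the flywheel on the engine's +y side: engine x -65 to 65, y 118 to 188, up to 282 mm high; its black cap (at x 30, radius 24) goes up to 300 mm. In the way of a gripper that follows the fins past it.
- filler_cap (a point): Top of the yellow cap (radius 17) of the fixed black oil filler tube (radius 10), 288 mm high, 130 mm from the flywheel axis at engine x -113, y -65. In the way of a gripper that follows the fins past it.
- flywheel (a joint): Angle of the flywheel, rad: grows as it turns clockwise seen from above; 0 = white mark at the red pointer (2 pi = the same, one turn later). -3.9 to -0.9 at the start. Pushed round by its fins it turns freely and stays where it is left: dry friction 0.3 N m, about 4 N at a fin, hardly coasts.
- wheel_top (a point): On the flywheel axis at fin-top height, 212 mm. Dark disc, radius 102, 155 to 185 mm high. On it 8 upright radial fins 45 degrees apart, 5 thick, from radius 55 to 91 and 185 to 212 mm high; the white mark is midway between two fins (22.5 degrees from each). Gap between fins about 52 mm at radius 73. Grey starter cup in the middle, radius 50, flat top at 214 mm.
- mark (a point): Outer end of the white mark (an 8 mm wide line, 46 mm long, along a radius), on the rim's top edge, 102 mm from the flywheel's axis, 185 mm high; it turns with the flywheel.
- pointer (a point): Tip of the fixed red pointer, 105 mm from the flywheel's axis, 186 mm high, in the direction 45 degrees from the engine's +x towards its -y. Its bracket stands behind it, out to 135 mm radius, up to 193 mm high.
- coil (a joint): How far the ignition coil stands out from home, in m: 0 is fully home (a hard stop, its pole legs 2 mm clear of the rim), up to 0.018 out; 0.010 to 0.017 at the start. It slides along a radius of the flywheel, on the engine's -y side, and needs about 3 N.
- coil_back (a point): Centre of the coil's flat outer back face, where to push it: a black block 56 wide, 34 deep and 36 high, from 156 to 192 mm above the bench. Pushing it home is towards the engine's +y; at home this face is 152 mm from the flywheel's axis.
- spanner_mid (a point): Middle of a loose steel spanner, half-way up; 170 mm long along its own x, ring end (32 wide) at -x, open jaw (38 wide) at +x, 17 mm wide and 7 mm thick straight shank from x -69 to x +61, 0.13 kg. It starts lying flat on the grey starter cup, its underside 214 mm high.
- tray: Low green sheet-metal tool tray, fixed; 220 long (its own x), 160 wide (y), 32 high, walls and floor 3 mm; origin at the centre of its underside. The screwdriver lies in its +y half; the -y half is free.
- screwdriver_mid (a point): Middle of a loose screwdriver with an orange handle lying in the tray, 190 long along its own x, handle 26 mm thick. To be left alone.
- block_mid (a point): Centre of a loose dark steel block on the bench, 100 x 85 x 70 high, 4 kg. To be left alone.
- pliers_mid (a point): Middle of loose pliers with red handles lying on the bench, 180 long along its own x, 56 wide, 18 high. To be left alone.
- file_mid (a point): Middle of a loose file with a wooden handle lying on the bench, 240 long along its own x, 28 high. To be left alone.
Things that resemble listed ones, but are neither listed nor needed, are in the scene too. Of the things shaped like the part that bears spanner_mid, the bare steel one is meant.

How it is judged (in metres and radians):
On the way, in this order (a step that is already met when the one before it is completed fails the run):
1. the spanner lies flat in the tool tray, let go (x of spanner_mid in the frame of tray between -0.06 and 0.06 m and y of spanner_mid in the frame of tray between -0.072 and 0.072 m and z of spanner_mid in the frame of tray below 0.03 m and angle between spanner_mid's own z axis and vertical below 0.25 rad and contact force between spanner and the fingers below 0.1 N), for 0.2 s.
2. the flywheel's white mark stands at the red pointer ((value of joint flywheel between -0.055 and 0.055 rad or value of joint flywheel between 6.2282 and 6.3382 rad or value of joint flywheel between 12.5114 and 12.6214 rad) and angular speed of flywheel below 0.05 rad/s), for 0.2 s.
3. the ignition coil is fully home, with the mark still at the pointer (value of joint coil below 0.002 m and (value of joint flywheel between -0.055 and 0.055 rad or value of joint flywheel between 6.2282 and 6.3382 rad or value of joint flywheel between 12.5114 and 12.6214 rad)), for 0.2 s.
At the end, for the whole second after the job is handed in: The spanner lies flat inside the tray, let go and at rest; the flywheel stands still, turned clockwise until its white mark is within 0.055 rad (about 3 degrees) of the red pointer (joint at 0, or at 2 pi or 4 pi after more whole turns); the ignition coil is within 2 mm of home (all of step 1 and all of step 3 and angular speed of flywheel below 0.05 rad/s and linear speed of spanner below 0.02 m/s); the robot touches nothing.
It fails at once if the flywheel is turned backwards (faster than 0.3 rad/s) (velocity of joint flywheel below -0.3 rad/s).
It fails at once if the spanner falls beside the tray onto the bench (height (world z) of spanner_mid below 0.03 m and (x of spanner_mid in the frame of tray below -0.11 m or x of spanner_mid in the frame of tray above 0.11 m or y of spanner_mid in the frame of tray below -0.08 m or y of spanner_mid in the frame of tray above 0.08 m)).
It fails at once if the screwdriver, block, pliers or file is moved more than 25 mm (distance of any of screwdriver_mid, block_mid, pliers_mid, file_mid from where it was at the start of the episode above 0.025 m).
It also fails if it takes over 70 s, if anything falls off the work surface, if the arm or the gripper's body presses on something with over 40 N, if the wrist force passes 120 N, or if a joint passes its speed limit or range.

## Robot

A 7-joint arm with a two-finger parallel gripper is mounted at the origin on the work surface. World frame = base frame: x ahead of the robot, y to its left, z up, the work surface at z = 0. Lengths are in mm, angles in rad, forces in N, time in s.
With the tool pointing down it reaches from about 400 to 850 mm from the base axis. Payload 6.9 kg.
Tool frame: the origin (TCP) lies on the centre line of the jaws, within the pads' length; the fingertips stand 25 mm ahead of it and the grasp point (between the pads) lies 6 mm ahead of it; z points along the fingers, y is the direction in which the jaws open and shut (so a half turn about z gives the same grasp; the last joint's range is limited). The gripper opens to 85 mm and grips with 20 to 120 N. Pads are 22 mm wide; open, the fingers measure 114 mm over their backs; the gripper's body (76 mm by 85 mm) begins 54 mm behind the grasp point. The pads swing forward as they close: fully open they stand 13 mm farther back than shut.
Start: joints at [1.323, 0.507, -0.238, 1.5, 0.126, 1.149, -0.155], TCP at [216.511, -586.289, 256.275] pointing down, gripper open.
Joint ranges: [-3.08, 3.08], [-0.24, 2.05], [-1.43, 1.35], [0, 2.5], [-1.52, 4.66], [0.17, 1.96], [-2.89, 2.89]. Speed limits (rad/s): [2.39, 2.39, 3.14, 3.14, 3.14, 3.14, 3.14].

## Interface

Orientations are given as a 3x3 rotation matrix whose columns are the frame's x, y, z axes.
In Python, from rig import * gives the robot as it stands.
- The arm moves only by the tool send_rows, never from a script. Its argument "series" is a list of rows, each a list of 7 numbers: the shift along the tool's x, y, z in cm, then the turn, a rotation vector about the tool's x, y, z in degrees, then the opening, from 0 (shut) to 1 (fully open). A call has 1 to 12 rows; each row shifts and turns the pose as measured when the row begins, along the tool's axes as they then stand; what a row does not reach is not made up. A row lasts 1/10 s, in which the tool goes at most 50 mm and 8.59 degrees, less where a joint would pass 70% of its speed; a pose out of reach is approached as far as the arm can. A call with a gripper value outside its range is refused whole. The fingers move at their own pace and stop on an object; "force" is the grip in N (left out, the last holds). Time passes only in rows, so rows that do not move let the fingers close. It gives the time, the measured TCP pose, the force and the opening at its end, in the units of the state.
- read_state(): the state, without advancing time (a new reading comes with each control period).
- read_camera(name): name is "scene" or "top" or "wrist"; returns a dict with "img" (420x560x3 uint8, blue, green, red), "intrinsics" (3x3 intrinsics, pixels), "k1" (the pictures are not rectified: a ray, as slopes to the right and down, at radius r is drawn at 1 + k1 r^2 times it, then the intrinsics apply), "camera_from_world" (4x4, takes a point from world to camera coordinates); the wrist camera has in their place "hand_eye" (4x4, takes a point from camera to tool coordinates, whose origin is the TCP and whose axes are the flange's). Camera axes: x right, y up, looking along -z (the intrinsics and any distortion apply to the point x, -y, -z); pixel columns grow to the right and rows downward; lengths in mm; the calibration is good to about 2 mm. A picture is of the moment at which its call begins: read the wrist's pose just before it. There is no depth.
- sign_off(): hands the job in, once; it reports no verdict.
The state is a dict: "clock": time; "joint_positions": joint angles; "qvel": joint speeds; "joint_torque": joint torques, N m; "ee_pos": TCP position; "ee_rot": TCP orientation; "ft_force": force on the tool from outside, world axes, zero at the start; "ft_torque": the same for the moment, N m; "grip_width": finger opening in mm.
Only numpy, scipy, OpenCV 4.12 (cv2) and the standard library are available. Lean on these libraries where they do the work, as an engineer would, in place of code of your own. Each camera call takes 0.05 s, during which the arm holds its last target.

## Working session

There is one attempt and no reset: what is moved stays moved. The work goes in short steps, Python scripts to look and compute and a tool call to move; the robot and the scene stay as the last step left them, time stands still between calls to the robot, and variables do not carry over. Pictures are saved under pics/ and viewed, and the job is handed in when it is done.

Besides the shell and the picture viewer there is one more tool, called after "Request:" as name(argument=value, ...), one argument or row to a line, values as JSON. send_rows: Moves the arm, as the interface text tells. Its arguments: {"type":"object","properties":{"series":{"type":"array","items":{"type":"array","items":{"type":"number"}}},"force":{"type":"number"}},"required":["series"]}

```bash
mkdir -p pics; ls; python3 - <<'E'
from rig import *
import cv2
s=read_state(); print(s)
for n in ["scene","top","wrist"]:
    c=read_camera(n); cv2.imwrite(f"pics/{n}0.png",c["img"])
    print(n,{k:v for k,v in c.items() if k!="img"})
E
```

```text
pics
{'clock': 0.0, 'joint_positions': array([ 1.32250864,  0.50836885, -0.23750741,  1.50111165,  0.12571611,
        1.14891028, -0.15475635]), 'qvel': array([-0.0008707 , -0.00033656,  0.00084275,  0.00251924, -0.00076401,
        0.00095792, -0.00021403]), 'joint_torque': array([ 1.28144227e-03, -6.20599365e+01, -2.18599230e+00, -2.49657619e+01,
        1.27908078e-02,  1.21690723e-02,  2.13591636e-05]), 'ee_pos': array([ 216.29111768, -585.90137837,  255.41708682]), 'ee_rot': array([[ 9.38049861e-01,  3.46499641e-01, -6.75530121e-04],
       [ 3.46500295e-01, -9.38048364e-01,  1.67670142e-03],
       [-5.27034845e-05, -1.80690092e-03, -9.99998366e-01]]), 'ft_force': array([0.23795669, 0.04732643, 0.58689525]), 'ft_torque': array([0.00085609, 0.00746912, 0.01592122]), 'grip_width': 85.54044298105029}
scene {'intrinsics': array([[427.47947966,   0.        , 281.54813983],
       [  0.        , 427.47947966, 217.2261751 ],
       [  0.        ,   0.        ,   1.        ]]), 'k1': -0.05935146601662087, 'camera_from_world': array([[ 4.57482468e-01,  8.89127892e-01,  1.27036607e-02,

[... 704 characters left out ...]
7850295e-03,  9.76550492e-01,
        -1.47348654e+03],
       [ 0.00000000e+00,  0.00000000e+00,  0.00000000e+00,
         1.00000000e+00]])}
wrist {'intrinsics': array([[344.96044276,   0.        , 278.00478506],
       [  0.        , 344.96044276, 212.99218573],
       [  0.        ,   0.        ,   1.        ]]), 'k1': -0.03245669559267757, 'hand_eye': array([[-6.11727851e-04,  9.64216406e-01,  2.65115724e-01,
         6.79828070e+01],
       [ 9.99999813e-01,  5.90060569e-04,  1.61369737e-04,
         5.23761978e-01],
       [-8.38986875e-07,  2.65115774e-01, -9.64216587e-01,
        -1.17733130e+02],
       [ 0.00000000e+00,  0.00000000e+00,  0.00000000e+00,
         1.00000000e+00]])}
```

View pics/top0.png

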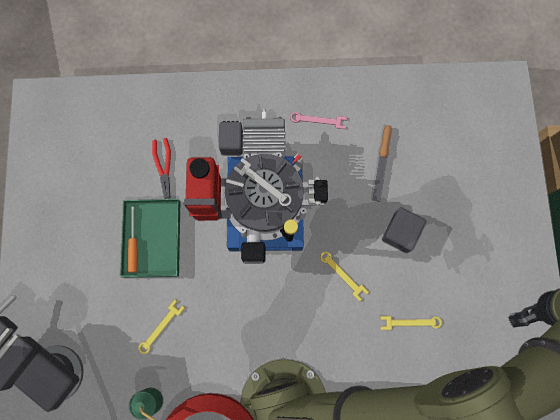

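View pics/scene0.png

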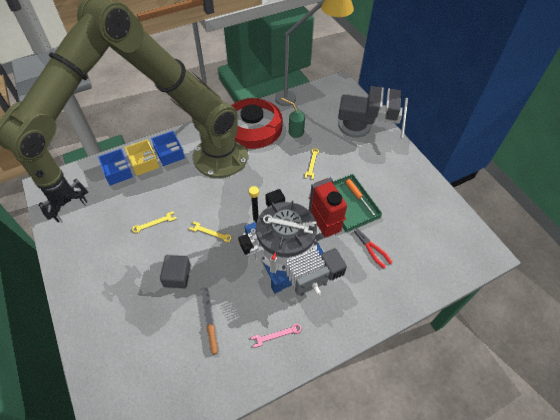

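View pics/wrist0.png

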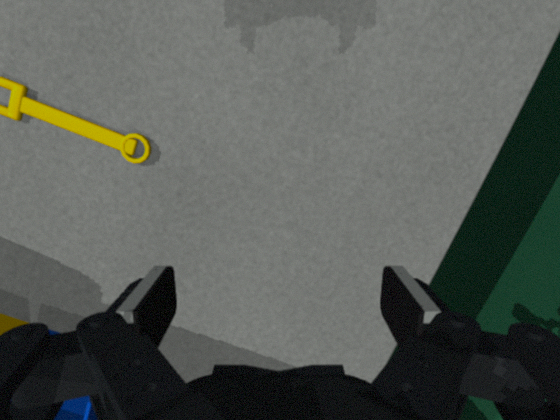

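```bash
cat > h.py <<'E'
from rig import *
import numpy as np, cv2
def und(c,uv):
    K=np.array(c["intrinsics"],float);uv=np.atleast_2d(np.array(uv,float))
    d=np.c_[(uv[:,0]-K[0,2])/K[0,0],(uv[:,1]-K[1,2])/K[1,1]]
    s=d.copy()
    for _ in range(20): s=d/(1+c["k1"]*(s**2).sum(1))[:,None]
    return np.c_[s[:,0],-s[:,1],-np.ones(len(s))]
def c2w(c,st=None):
    if "camera_from_world" in c: return np.linalg.inv(c["camera_from_world"])
    T=np.eye(4);T[:3,:3]=st["ee_rot"];T[:3,3]=st["ee_pos"]
    return T@c["hand_eye"]
def cast(c,uv,z,st=None):
    T=c2w(c,st);d=und(c,uv)@T[:3,:3].T;o=T[:3,3]
    t=(z-o[2])/d[:,2]
    return o+t[:,None]*d
def proj(c,P,st=None):
    T=np.linalg.inv(c2w(c,st));P=np.atleast_2d(np.array(P,float))
    p=P@T[:3,:3].T+T[:3,3]
    s=np.c_[p[:,0]/-p[:,2],p[:,1]/p[:,2]]
    s=s*(1+c["k1"]*(s**2).sum(1))[:,None]
    K=c["intrinsics"]
    return np.c_[s[:,0]*K[0,0]+K[0,2],s[:,1]*K[1,1]+K[1,2]]
E
python3 - <<'E'
from h import *
c=read_camera("top");im=c["img"]
cr=im[110:280,110:340];cv2.imwrite("pics/topc.png",cv2.resize(cr,None,fx=3.4,fy=3.4,interpolation=cv2.INTER_CUBIC))
c2=read_camera("scene");cr=c2["img"][150:310,210:400];cv2.imwrite("pics/scc.png",cv2.resize(cr,None,fx=3.7,fy=3.7,interpolation=cv2.INTER_CUBIC))
print(cast(c,[[264,190]],212))
E
```

```text
[[542.24444055  29.80830994 212.        ]]
```

View pics/topc.png

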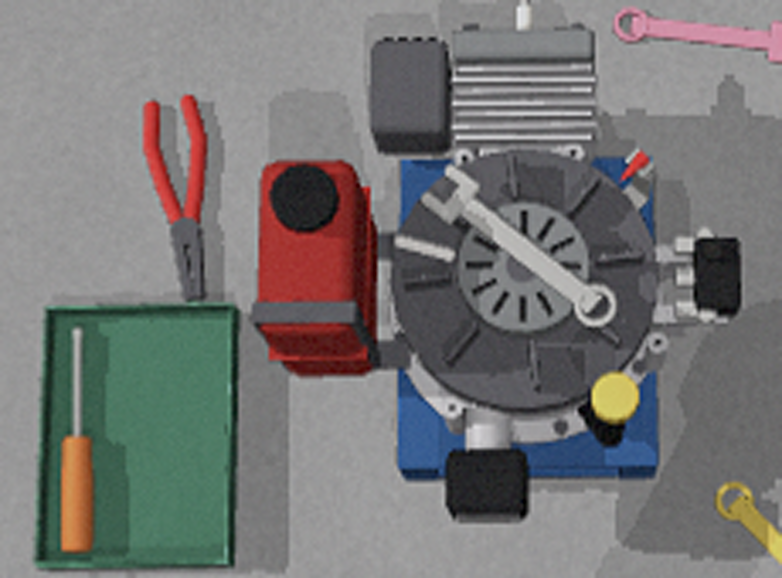

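View pics/scc.png

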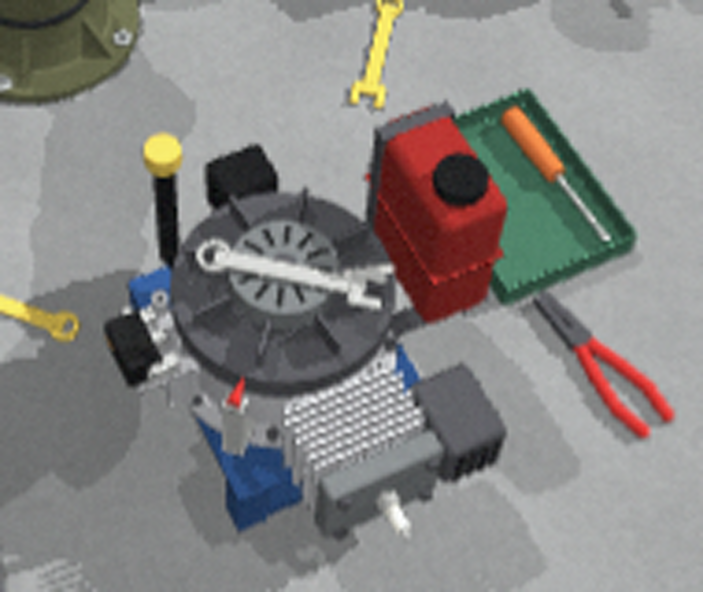

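```bash
cat > m1.py <<'E'
from h import *
from scipy.optimize import least_squares
def blob(im,lo,hi,roi,show=None):
    x0,y0,x1,y1=roi
    hsv=cv2.cvtColor(im,cv2.COLOR_BGR2HSV)[y0:y1,x0:x1]
    m=cv2.inRange(hsv,np.array(lo),np.array(hi))
    n,l,s,ce=cv2.connectedComponentsWithStats(m)
    if n<2: return None
    i=1+np.argmax(s[1:,4]); pts=np.argwhere(l==i)[:,::-1]+[x0,y0]
    return ce[i]+[x0,y0],s[i,4],pts
T=read_camera("top");S=read_camera("scene")
y=blob(T["img"],(20,120,120),(35,255,255),(280,210,310,240))
ys=blob(S["img"],(20,120,120),(35,255,255),(240,180,265,200))
print("yellow",y[:2],ys[:2],cast(T,[y[0]],288),cast(S,[ys[0]],288))
p=blob(T["img"],(0,120,90),(8,255,255),(285,145,305,170))
print("pointer",p[:2],p[2][p[2][:,1]>=p[2][:,1].max()-1],cast(T,[[110+622/3.4,110+180/3.4]],186))
g=blob(T["img"],(60,60,20),(90,255,255),(110,190,190,285))
r=cv2.minAreaRect(g[2].astype(np.float32));print("tray",r,g[1]); 
box=cv2.boxPoints(r);b=cast(T,box,32);print(b);print(b.mean(0),np.linalg.norm(np.diff(b,axis=0),axis=1))
cap=np.array([[110+304/3.4,110+198/3.4]]);print("cap",cast(T,cap,300))
b=proj(S,b);print(b)
E
python3 m1.py
```

```text
yellow (array([290.28930818, 226.31446541]), np.int32(159)) (array([253.46153846, 191.45054945]), np.int32(91)) [[432.06024138 -29.95970207 288.        ]] [[438.79281687 -31.28369174 288.        ]]
pointer (array([296.79166667, 157.79166667]), np.int32(24)) [[294 160]
 [295 160]
 [296 160]
 [293 161]
 [294 161]] [[619.00664812 -47.68166618 186.        ]]
tray ((150.06607055664062, 237.18759155273438), (58.00490188598633, 79.25335693359375), 1.6365771293640137) 3983
[[357.44781704 440.47283739  32.        ]
 [584.41441397 439.26518106  32.        ]
 [573.25781761 272.56657792  32.        ]
 [347.13057504 278.89353017  32.        ]]
[465.56265592 357.79953164  32.        ] [226.96980979 167.0715234  226.21573808]
cap [[578.73358754 181.09887302 300.        ]]
[[351.6971997  173.90376735]
 [383.00760074 214.88050322]
 [344.85119076 229.22083862]
 [316.40939694 186.03839277]]
```

```bash
python3 - <<'E'
from h import *
A=np.array([[30,153],[-113,-65],[74.2,-74.2]]);B=np.array([[578.7,181.1],[434,-30.3],[619,-47.7]])
a=A-A.mean(0);b=B-B.mean(0)
th=np.arctan2((a[:,0]*b[:,1]-a[:,1]*b[:,0]).sum(),(a*b).sum())
R=np.array([[np.cos(th),-np.sin(th)],[np.sin(th),np.cos(th)]])
t=B.mean(0)-R@A.mean(0);print(th,t,A@R.T+t-B)
T=read_camera("top")
px=lambda x,y:[110+x/3.4,110+y/3.4]
print("mark",cast(T,[px(397,240),px(452,255)],185))
print("spanner",cast(T,[px(440,205),px(475,190),px(596,305),px(463,193)],217))
print("coil back",cast(T,[px(740,240),px(738,313)],192))
E
```

```text
-0.02462890465840659 [546.71916222  29.69582425] [[ 1.7779054   0.81063056]
 [-1.84728454 -2.20167792]
 [ 0.06937915  1.39104736]]
mark [[578.05620238 125.74368885 185.        ]
 [564.65424574  84.12072476 185.        ]]
spanner [[594.9641361   90.50882756 217.        ]
 [605.6676445   64.0438705  217.        ]
 [513.80927397 -22.8379666  217.        ]
 [603.66486774  73.08500363 217.        ]]
coil back [[ 566.36864372 -134.68157328  192.        ]
 [ 509.66165509 -129.8848039   192.        ]]
```

Request:
send_rows(
  series=[
    [0, 0, -3, 0, 0, 0, 1],
    [1, -1, -3, 0, 0, 0, 1],
    [2, -1.8, -2, 0, 0, 0, 1],
    [2.5, -2.2, -1, 0, 0, 0, 1],
    [2.5, -2.2, -1, 0, 0, 0, 1],
    [2.5, -2.2, -1, 0, 0, 0, 1],
    [2.5, -2.2, -1, 0, 0, 0, 1],
    [2.5, -2.2, -1, 0, 0, 0, 1],
    [2.5, -2.2, -1, 0, 0, 0, 1],
    [2.5, -2.2, -1, 0, 0, 0, 1],
  ],
)

```text
clock: 1.4
ee_pos: [346.7, -339.7, 409.7]
ee_rot: [[0.941, 0.337, -0.003], [0.337, -0.941, 0.002], [-0.002, -0.003, -1.0]]
ft_force: [0.4, -0.4, 0.7]
grip_width: 85.2
```

Request:
send_rows(
  series=[
    [2.5, -2.2, -0.2, 0, 0, 0, 1],
    [2.5, -2.2, -0.2, 0, 0, 0, 1],
    [2.5, -2.2, -0.2, 0, 0, 0, 1],
    [2.5, -2.2, -0.2, 0, 0, 0, 1],
    [2.5, -2.2, -0.2, 0, 0, 0, 1],
    [2.5, -2.2, -0.2, 0, 0, 0, 1],
    [2.5, -2.2, -0.2, 0, 0, 0, 1],
    [2.5, -2.2, -0.2, 0, 0, 0, 1],
    [2.5, -2.2, -0.2, 0, 0, 0, 1],
    [2.5, -2.2, -0.2, 0, 0, 0, 1],
    [2.5, -2.2, -0.2, 0, 0, 0, 1],
    [0, 0, 0, 0, 0, 0, 1],
  ],
)

```text
clock: 2.6
ee_pos: [529.9, 0.4, 436.2]
ee_rot: [[0.94, 0.342, 0.005], [0.342, -0.94, -0.001], [0.004, 0.003, -1.0]]
ft_force: [0.5, 0.1, 0.1]
grip_width: 85.3
```

```bash
cat > w.py <<'E'
from h import *
import sys,pickle
st=read_state();c=read_camera("wrist");cv2.imwrite(f"pics/{sys.argv[1]}.png",c["img"])
pickle.dump((st,c),open(f"pics/{sys.argv[1]}.pkl","wb"))
print(st["clock"],st["joint_positions"].round(3),st["ee_pos"].round(1),st["ee_rot"].round(3).tolist())
E
python3 w.py w1
```

```text
2.6 [ 0.359  0.289 -0.586  1.393  0.161  1.502 -1.439] [5.299e+02 4.000e-01 4.362e+02] [[0.94, 0.342, 0.005], [0.342, -0.94, -0.001], [0.004, 0.003, -1.0]]
```

View pics/w1.png

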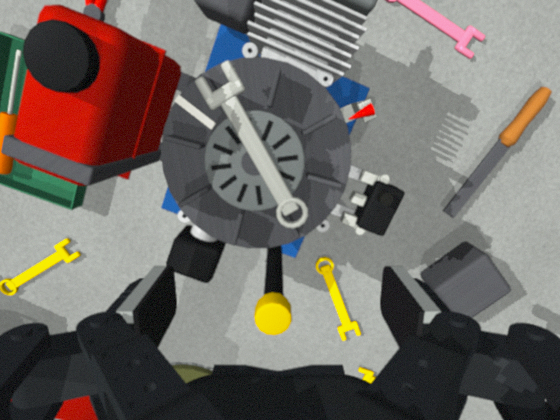

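```bash
cat > m2.py <<'E'
from h import *
import pickle
st,c=pickle.load(open("pics/w1.pkl","rb"));im=c["img"]
g=im.min(2).astype(int);hs=cv2.cvtColor(im,cv2.COLOR_BGR2HSV)
m=((g>150)&(hs[...,1]<40)).astype(np.uint8)
# spanner: component containing (260,160)
roi=np.zeros_like(m);cv2.circle(roi,(257,157),100,1,-1);m&=roi
n,l,s,ce=cv2.connectedComponentsWithStats(m)
for i in range(1,n):
    if s[i,4]>80: print(i,s[i],ce[i])
cv2.imwrite("pics/m2.png",m*255)
print("pointer",cast(c,[[346,119]],186,st))
P=cast(c,[[180,97],[213,126]],185,st);print("mark",P)
print("spanner ring, shank ends",cast(c,[[291,211],[282,196],[232,103]],218,st))
print("cup c",cast(c,[[255,160]],214,st))
print("yellow",cast(c,[[272,313]],288,st),"cap",cast(c,[[60,56]],300,st))
print("coil back corners",cast(c,[[404,192],[384,233]],192,st))
E
python3 m2.py
```

```text
4 [ 197   62  110  166 2997] [253.23890557 143.83083083]
5 [287  62  40  24  90] [309.98888889  74.34444444]
6 [175  95  40  34 374] [194.74331551 111.81818182]
8 [158 161  10  33 145] [161.74482759 176.83448276]
11 [175 211  34  29 264] [192.48484848 226.84469697]
13 [225 246  41  12 238] [246.80252101 251.82773109]
pointer [[618.65960622 -43.41198072 186.        ]]
mark [[581.04268618 124.25567489 185.        ]
 [564.88386423  83.83017703 185.        ]]
spanner ring, shank ends [[514.58890237 -20.27765604 218.        ]
 [526.0116138   -6.4187816  218.        ]
 [593.41390962  67.97077942 218.        ]]
cup c [[550.10400211  30.59380878 214.        ]]
yellow [[439.38808193 -27.90165501 288.        ]] cap [[583.23525637 179.22048635 300.        ]]
coil back corners [[ 569.79756901 -130.61296279  192.        ]
 [ 520.06208767 -129.59367263  192.        ]]
```

View pics/m2.png

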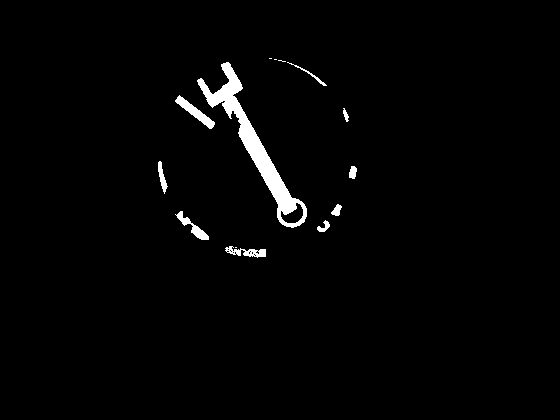

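Request:
send_rows(
  series=[
    [2, -0.9, 1, 0, 0, 0, 1],
    [1.9, -0.9, 2, 0, 0, 0, 1],
    [0, 0, 3, 0, 0, -7.1, 1],
    [0, 0, 3, 0, 0, -7.1, 1],
    [0, 0, 2, 0, 0, -7.1, 1],
    [0, 0, 1, 0, 0, -7.1, 1],
    [0, 0, 0, 0, 0, 0, 1],
  ],
)

```text
clock: 3.35
ee_pos: [560.2, 19.4, 312.6]
ee_rot: [[0.659, 0.752, 0.006], [0.752, -0.659, -0.01], [-0.003, 0.011, -1.0]]
ft_force: [0.9, -0.1, -0.4]
grip_width: 85.2
```

```bash
python3 w.py w2
```

```text
3.35 [ 0.37   0.414 -0.689  1.579  0.285  1.245 -1.088] [560.2  19.4 312.6] [[0.659, 0.752, 0.006], [0.752, -0.659, -0.01], [-0.003, 0.011, -1.0]]
```

View pics/w2.png

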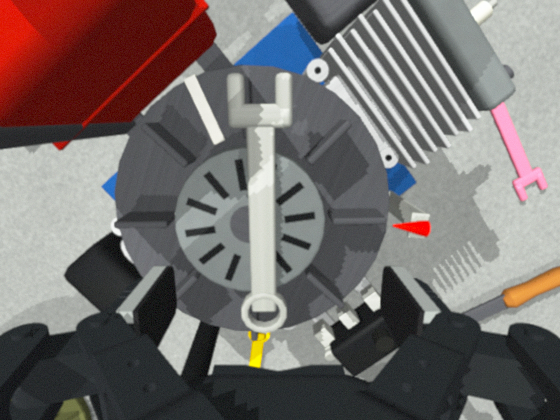

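```bash
python3 - <<'E'
from h import *
import pickle
st,c=pickle.load(open("pics/w2.pkl","rb"))
S=cast(c,[[264,312],[260.5,130],[262.5,285]],220,st);print(S)
d=S[1]-S[2];print("ang",np.degrees(np.arctan2(d[1],d[0])))
u=(S[1]-S[0])[:2];u/=np.linalg.norm(u);mid=S[0][:2]+69*u;print("mid",mid,"tool d",st["ee_rot"].T@(np.r_[mid,0]-np.r_[st["ee_pos"][:2],0]))
print("tool ang",np.degrees(np.arctan2(st["ee_rot"][1,0],st["ee_rot"][0,0])))
print("cup",cast(c,[[249,219]],214,st))
print("mark",cast(c,[[190,78],[219,141]],185,st))
print("pointer",cast(c,[[393,226]],186,st))
# fin tips
print("fins outer tops",cast(c,[[119,214],[390,216],[141,123],[350,122]],212,st))
E
```

```text
[[513.8938773  -21.50638171 220.        ]
 [593.73975152  70.63369642 220.        ]
 [526.88347735  -5.52956523 220.        ]]
ang 48.723269541110604
mid [559.08122092  30.6386466 ] tool d [ 7.71159743 -8.21662393 -0.11410603]
tool ang 48.77525566485206
cup [[549.87865335  33.50911793 214.        ]]
mark [[579.31165398 126.97243084 185.        ]
 [565.18478915  84.16170271 185.        ]]
pointer [[619.67620358 -46.53263628 186.        ]]
fins outer tops [[487.50273745  92.32668301 212.        ]
 [620.6914834  -27.05500364 212.        ]
 [541.18343327 122.31733903 212.        ]
 [637.90048474  37.97144754 212.        ]]
```

Request:
send_rows(
  series=[
    [0.8, -0.8, 1, 0.6, 0.2, 0, 0.45],
    [0, 0, 2, 0, 0, 0, 0.45],
    [0, 0, 2, 0, 0, 0, 0.45],
    [0, 0, 1, 0, 0, 0, 0.45],
    [0, 0, 0, 0, 0, 0, 0.45],
    [0, 0, 0, 0, 0, 0, 0.45],
  ],
)

```text
clock: 4.0
ee_pos: [561.5, 32.6, 254.7]
ee_rot: [[0.675, 0.738, 0.008], [0.738, -0.675, 0.002], [0.007, 0.004, -1.0]]
ft_force: [0.2, -0.5, 0.7]
grip_width: 38.2
```

```bash
python3 w.py w3
```

```text
4.0 [ 0.339  0.461 -0.671  1.674  0.314  1.109 -1.162] [561.5  32.6 254.7] [[0.675, 0.738, 0.008], [0.738, -0.675, 0.002], [0.007, 0.004, -1.0]]
```

View pics/w3.png

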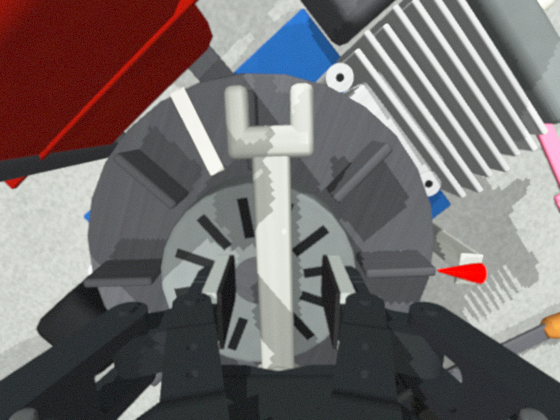

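Request:
send_rows(
  series=[
    [-0.2, 0, 0.7, 0, 0.4, -1, 0.45],
    [0, 0, 0.5, 0, 0, 0, 0.45],
    [0, 0, 0, 0, 0, 0, 0.45],
  ],
)

```text
clock: 4.35
ee_pos: [561.1, 31.2, 243.6]
ee_rot: [[0.661, 0.75, 0.016], [0.75, -0.661, 0.008], [0.017, 0.007, -1.0]]
ft_force: [0.0, 0.5, -1.0]
grip_width: 38.2
```

Request:
send_rows(
  series=[
    [0, 0, 0.2, 0.4, -0.9, 0, 0.45],
    [0, 0, 0, 0, 0, 0, 0.1],
    [0, 0, 0, 0, 0, 0, 0.1],
    [0, 0, 0, 0, 0, 0, 0.1],
    [0, 0, 0, 0, 0, 0, 0.1],
    [0, 0, 0, 0, 0, 0, 0.1],
    [0, 0, 0, 0, 0, 0, 0.1],
  ],
  force=50,
)

```text
clock: 5.05
ee_pos: [561.3, 31.2, 242.0]
ee_rot: [[0.662, 0.75, -0.0], [0.75, -0.662, -0.0], [-0.0, -0.0, -1.0]]
ft_force: [-0.8, 0.2, 0.2]
grip_width: 15.1
```

```bash
python3 w.py w4
```

```text
5.05 [ 0.337  0.476 -0.669  1.687  0.326  1.092 -1.154] [561.3  31.2 242. ] [[0.662, 0.75, -0.0], [0.75, -0.662, -0.0], [-0.0, -0.0, -1.0]]
```

View pics/w4.png

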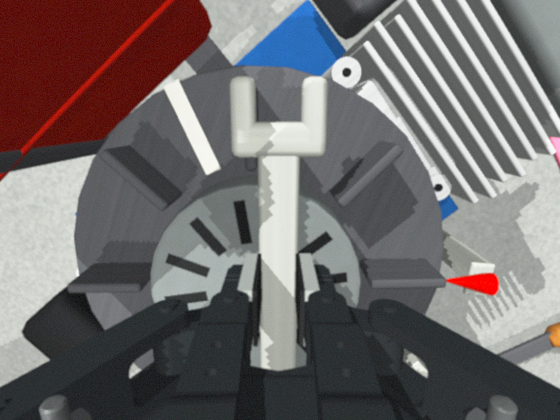

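Request:
send_rows(
  series=[
    [0, 0, 0, 0, 0, 0, 0],
    [0, 0, 0, 0, 0, 0, 0],
    [0, 0, 0, 0, 0, 0, 0],
    [0, 0, -1, 0, 0, 0, 0],
    [0, 0, -2, 0, 0, 0, 0],
    [0, 0, -1, 0, 0, 0, 0],
  ],
  force=80,
)

```text
clock: 5.7
ee_pos: [560.4, 31.0, 282.5]
ee_rot: [[0.662, 0.75, -0.004], [0.75, -0.662, -0.0], [-0.003, -0.003, -1.0]]
ft_force: [-0.6, 0.5, -0.8]
grip_width: 13.4
```

```bash
python3 w.py w5
```

```text
5.7 [ 0.348  0.443 -0.684  1.622  0.295  1.187 -1.124] [560.4  31.  282.5] [[0.662, 0.75, -0.004], [0.75, -0.662, -0.0], [-0.003, -0.003, -1.0]]
```

View pics/w5.png

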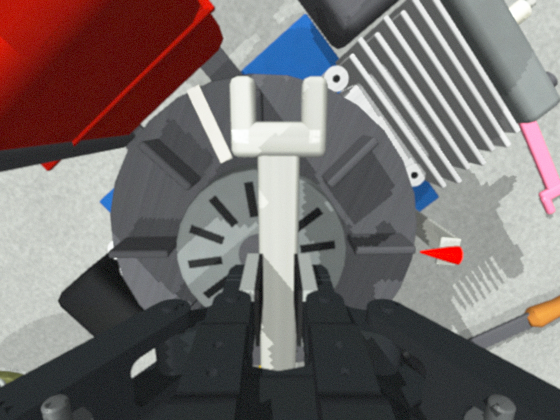

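Request:
send_rows(
  series=[
    [0, 0, -3, 0, 0, 0, 0],
    [0, 0, -3.5, 0, 0, 0, 0],
    [0, 0, -3.5, 0, 0, 0, 0],
    [1, -1.7, -0.5, 0, 0, 0, 0],
    [1.9, -3.2, 0, 0, 0, 0, 0],
    [2.2, -3.7, 0, 0, 0, 0, 0],
    [2.2, -3.7, 0, 0, 0, 0, 0],
    [2.2, -3.7, 0, 0, 0, 0, 0],
    [2.2, -3.7, 0, 0, 0, 0, 0],
    [2.2, -3.7, 0, 0, 0, 0, 0],
    [1.6, -2.7, 0, 0, 0, 0, 0],
  ],
)

```text
clock: 6.85
ee_pos: [468.8, 322.8, 390.7]
ee_rot: [[0.674, 0.739, -0.002], [0.739, -0.674, -0.003], [-0.004, 0.001, -1.0]]
ft_force: [0.4, 0.1, -0.6]
grip_width: 13.5
```

Request:
send_rows(
  series=[
    [0, 0, 0, 0, 0, 8.3, 0],
    [0, 0, 0, 0, 0, 8.3, 0],
    [0, 0, 0, 0, 0, 8.3, 0],
    [0, 0, 0, 0, 0, 8.3, 0],
    [0, 0, 0, 0, 0, 8.3, 0],
    [0, 0, 0, 0, 0, 8.3, 0],
    [0, 0, 0, 0, 0, 0, 0],
  ],
)

```text
clock: 7.55
ee_pos: [463.5, 330.1, 388.5]
ee_rot: [[0.998, -0.057, -0.006], [-0.057, -0.998, -0.002], [-0.006, 0.002, -1.0]]
ft_force: [-0.1, -1.3, -0.8]
grip_width: 13.1
```

```bash
python3 w.py w6
```

```text
7.55 [-0.306  0.375 -0.55   1.396  0.191  1.43  -2.48 ] [463.5 330.1 388.5] [[0.998, -0.057, -0.006], [-0.057, -0.998, -0.002], [-0.006, 0.002, -1.0]]
```

View pics/w6.png

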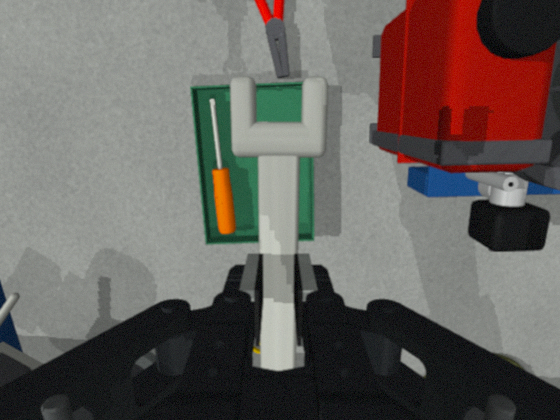

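```bash
python3 - <<'E'
from h import *
import pickle
st,c=pickle.load(open("pics/w6.pkl","rb"))
P=cast(c,[[192,88],[207,243],[314,240],[309,82]],32,st);print(P.round(1),P.mean(0))
print([np.linalg.norm(P[i]-P[(i+1)%4]).round(1) for i in range(4)])
d=P[0]-P[1]+P[3]-P[2];print(np.degrees(np.arctan2(d[1],d[0])))
print(cast(c,[[212,100],[219,168],[226,230]],15,st))
E
```

```text
[[574.1 435.   32. ]
 [359.3 439.4  32. ]
 [354.9 282.8  32. ]
 [572.5 282.8  32. ]] [465.21031085 360.007157    32.        ]
[np.float64(214.8), np.float64(156.6), np.float64(217.6), np.float64(152.2)]
-0.5747926591919629
[[558.49027768 413.59180721  15.        ]
 [465.56245113 413.44626129  15.        ]
 [372.14245694 412.55756385  15.        ]]
```

Request:
send_rows(
  series=[
    [0.5, 0.5, 2, 0, 0, -2.7, 0],
    [0, 0, 3.5, 0, 0, 0, 0],
    [0, 0, 4, 0, 0, 0, 0],
    [0, 0, 4, 0, 0, 0, 0],
    [0, 0, 4, 0, 0, 0, 0],
    [0, 0, 4, 0, 0, 0, 0],
    [0, 0, 3, 0, 0, 0, 0],
    [0, 0, 2, 0, 0, 0, 0],
    [0, 0, 1, 0, 0, 0, 0],
    [0, 0, 0, 0, 0, 0, 0],
  ],
)

```text
clock: 8.6
ee_pos: [468.0, 326.0, 104.6]
ee_rot: [[0.999, 0.044, -0.003], [0.044, -0.999, 0.004], [-0.003, -0.004, -1.0]]
ft_force: [-1.7, 0.4, -1.0]
grip_width: 13.1
```

```bash
python3 w.py w7
```

```text
8.6 [-0.343  0.619 -0.479  1.835  0.382  0.781 -2.549] [468.  326.  104.6] [[0.999, 0.044, -0.003], [0.044, -0.999, 0.004], [-0.003, -0.004, -1.0]]
```

View pics/w7.png

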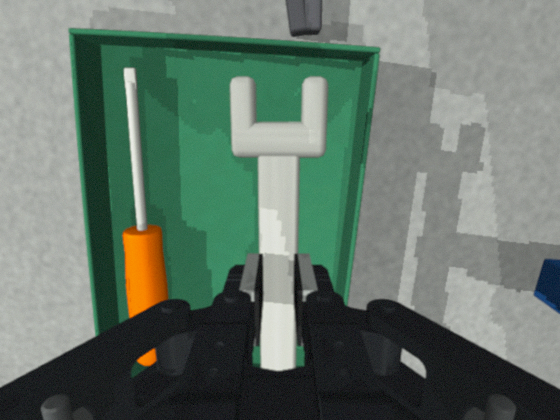

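Request:
send_rows(
  series=[
    [0, 0, 1.5, 0, 0, 3, 0],
    [0, 0, 2, 0, 0, 0, 0],
    [0, 0, 1.8, 0, 0, 0, 0],
    [0, 0, 0.8, 0, 0, 0, 0],
    [0, 0, 0.3, 0, 0, 0, 0],
    [0, 0, 0, 0, 0, 0, 0],
  ],
)

```text
clock: 9.25
ee_pos: [473.6, 331.1, 48.2]
ee_rot: [[1.0, -0.006, 0.01], [-0.006, -1.0, 0.014], [0.01, -0.014, -1.0]]
ft_force: [0.4, -0.6, -1.4]
grip_width: 13.3
```

```bash
python3 w.py w8
```

```text
9.25 [-0.389  0.693 -0.413  1.875  0.434  0.645 -2.641] [473.6 331.1  48.2] [[1.0, -0.006, 0.01], [-0.006, -1.0, 0.014], [0.01, -0.014, -1.0]]
```

View pics/w8.png

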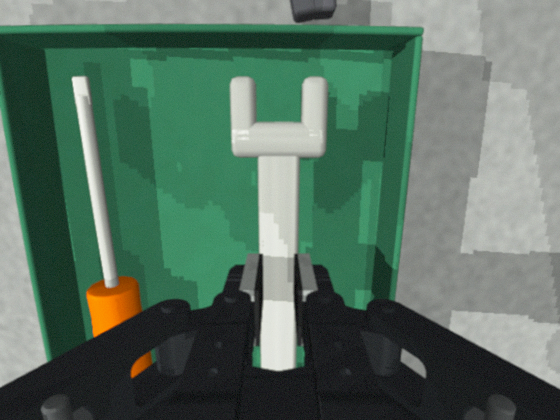

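Request:
send_rows(
  series=[
    [-0.4, 0.5, 0.4, -0.8, -0.6, 0, 0],
    [0, 0, 0.5, 0, 0, 0, 0],
    [0, 0, 0.2, 0, 0, 0, 0],
    [0, 0, 0, 0, 0, 0, 0],
  ],
)

```text
clock: 9.7
ee_pos: [470.4, 326.5, 38.7]
ee_rot: [[1.0, -0.006, 0.002], [-0.006, -1.0, 0.001], [0.002, -0.001, -1.0]]
ft_force: [0.7, 0.2, -2.3]
grip_width: 13.5
```

Request:
send_rows(
  series=[
    [0, 0, 0.5, 0, 0, 0, 0],
    [0, 0, 0.2, 0, 0, 0, 0],
  ],
)

```text
clock: 9.9
ee_pos: [470.6, 326.6, 31.4]
ee_rot: [[1.0, -0.006, 0.002], [-0.006, -1.0, 0.001], [0.002, -0.001, -1.0]]
ft_force: [-0.0, -0.9, -1.2]
grip_width: 13.8
```

Request:
send_rows(
  series=[
    [0, 0, 0.1, 0, 0, 0, 0],
    [0, 0, 0.1, 0, 0, 0, 0],
  ],
)

```text
clock: 10.1
ee_pos: [470.7, 326.7, 31.0]
ee_rot: [[1.0, -0.006, 0.003], [-0.006, -1.0, 0.001], [0.003, -0.001, -1.0]]
ft_force: [-4.1, -3.1, 16.1]
grip_width: 13.6
```

Contact. Release partially, then rise.

Request:
send_rows(
  series=[
    [0, 0, -0.05, 0, 0, 0, 0.4],
    [0, 0, 0, 0, 0, 0, 0.4],
    [0, 0, 0, 0, 0, 0, 0.4],
    [0, 0, -1, 0, 0, 0, 0.4],
    [0, 0, -3, 0, 0, 0, 0.4],
    [0, 0, -4, 0, 0, 0, 0.4],
    [0, 0, -4, 0, 0, 0, 0.4],
  ],
)

```text
clock: 10.8
ee_pos: [467.8, 325.0, 151.3]
ee_rot: [[1.0, -0.005, -0.006], [-0.005, -1.0, -0.005], [-0.006, 0.005, -1.0]]
ft_force: [0.9, 1.1, -0.7]
grip_width: 34.0
```

```bash
python3 w.py w9
```

```text
10.8 [-0.332  0.561 -0.496  1.783  0.332  0.889 -2.553] [467.8 325.  151.3] [[1.0, -0.005, -0.006], [-0.005, -1.0, -0.005], [-0.006, 0.005, -1.0]]
```

View pics/w9.png

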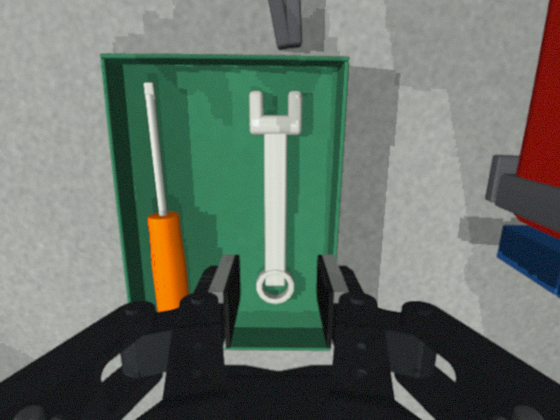

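Request:
send_rows(
  series=[
    [0, 0, -4, 0, 0, 0, 0],
    [0, 0, -4.5, 0, 0, 0, 0],
    [0, 0, -4.5, 0, 0, 0, 0],
    [0, 0, -4.5, 0, 0, 0, 0],
    [0, 0, -4.5, 0, 0, 0, 0],
    [1.2, 2, -2, 0, 0, 0, 0],
    [2, 3.5, 0, 0, 0, 0, 0],
    [2.2, 3.9, 0, 0, 0, 0, 0],
    [2.2, 3.9, 0, 0, 0, 0, 0],
    [2.2, 3.9, 0, 0, 0, 0, 0],
    [2.2, 3.9, 0, 0, 0, 0, 0],
    [2, 3.5, 0, 0, 0, 0, 0],
  ],
)

```text
clock: 12.05
ee_pos: [607.3, 81.4, 419.5]
ee_rot: [[1.0, 0.016, 0.013], [0.015, -1.0, 0.012], [0.014, -0.012, -1.0]]
ft_force: [0.7, 0.2, -0.3]
grip_width: -0.0
```

```bash
python3 w.py w10
```

```text
12.05 [ 0.12   0.428 -0.496  1.223  0.191  1.521 -1.899] [607.3  81.4 419.5] [[1.0, 0.016, 0.013], [0.015, -1.0, 0.012], [0.014, -0.012, -1.0]]
```

View pics/w10.png

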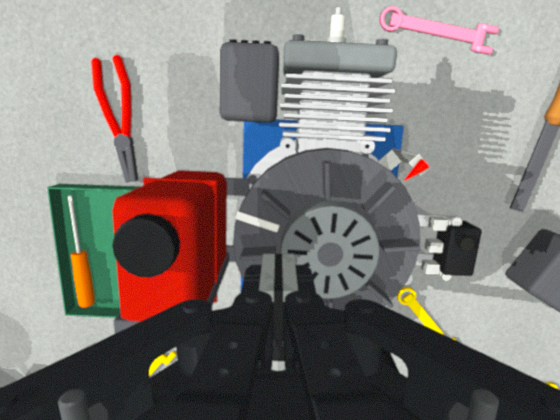

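```bash
python3 - <<'E'
from h import *
import pickle
st,c=pickle.load(open("pics/w10.pkl","rb"));im=c["img"]
cv2.imwrite("pics/w10c.png",cv2.resize(im[130:310,210:480],None,fx=2.9,fy=2.9,interpolation=cv2.INTER_CUBIC))
C=cast(c,[[330,252]],214,st)[0];print("cup",C)
M=cast(c,[[238,214],[277,229]],185,st);P=cast(c,[[404,181]],186,st)[0]
print(M,P)
for q in list(M)+[P]: d=q-C;print(np.hypot(d[0],d[1]),np.degrees(np.arctan2(d[1],d[0])))
E
```

```text
cup [550.01690049  30.87826362 214.        ]
[[579.93465863 126.11173409 185.        ]
 [564.07559377  84.50929631 185.        ]] [618.47169386 -45.57116533 186.        ]
99.82227281959335 72.55979921506447
55.44307462765926 75.31114018517123
102.61858467898472 -48.15791320567304
```

View pics/w10c.png

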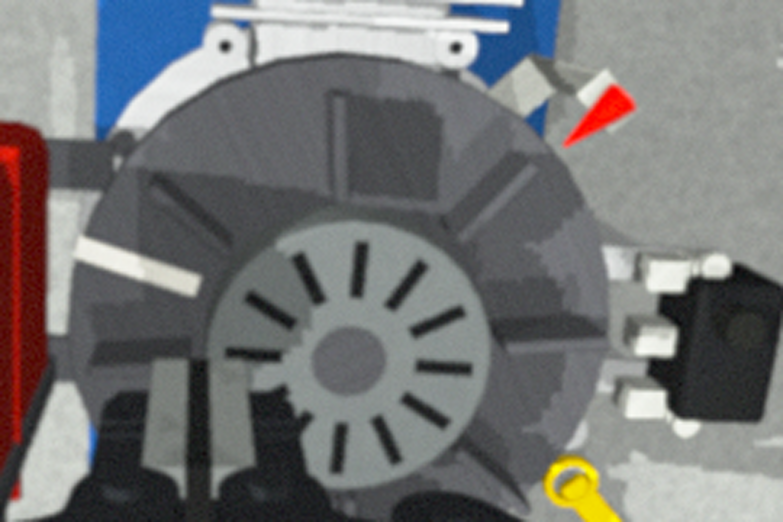

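Request:
send_rows(
  series=[
    [0.5, 0.9, 0, -0.7, -0.8, 0.9, 0],
    [0.4, 0.8, 3, 0, 0, 0, 0],
    [0, 0, 4, 0, 0, 0, 0],
    [0, 0, 4, 0, 0, 0, 0],
    [0, 0, 2, 0, 0, 0, 0],
    [0, 0, 0, 0, 0, 0, 0],
    [0, 0, 0, 0, 0, 0, 0],
  ],
)

```text
clock: 12.8
ee_pos: [620.4, 50.8, 286.9]
ee_rot: [[1.0, -0.018, 0.002], [-0.018, -1.0, -0.004], [0.002, 0.004, -1.0]]
ft_force: [0.3, -0.4, 0.6]
grip_width: 0.3
```

```bash
python3 w.py w11
```

```text
12.8 [ 0.157  0.503 -0.467  1.457  0.237  1.236 -1.927] [620.4  50.8 286.9] [[1.0, -0.018, 0.002], [-0.018, -1.0, -0.004], [0.002, 0.004, -1.0]]
```

View pics/w11.png

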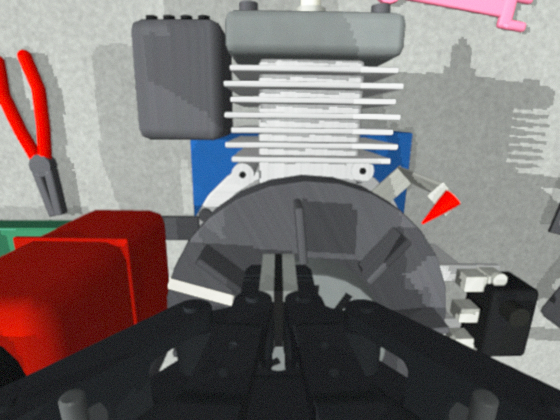

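Request:
send_rows(
  series=[
    [-0.4, -1.4, 1, 0, 0, -1, 0],
    [0, 0, 1.5, 0, 0, 0, 0],
    [0, 0, 1, 0, 0, 0, 0],
    [0, 0, 0, 0, 0, 0, 0],
    [0, 0, 0, 0, 0, 0, 0],
  ],
)

```text
clock: 13.35
ee_pos: [617.9, 70.6, 255.5]
ee_rot: [[1.0, 0.005, 0.011], [0.005, -1.0, -0.001], [0.011, 0.001, -1.0]]
ft_force: [0.2, 0.5, 0.8]
grip_width: -0.0
```

```bash
python3 w.py w12
```

```text
13.35 [ 0.131  0.52  -0.47   1.519  0.254  1.152 -1.952] [617.9  70.6 255.5] [[1.0, 0.005, 0.011], [0.005, -1.0, -0.001], [0.011, 0.001, -1.0]]
```

View pics/w12.png

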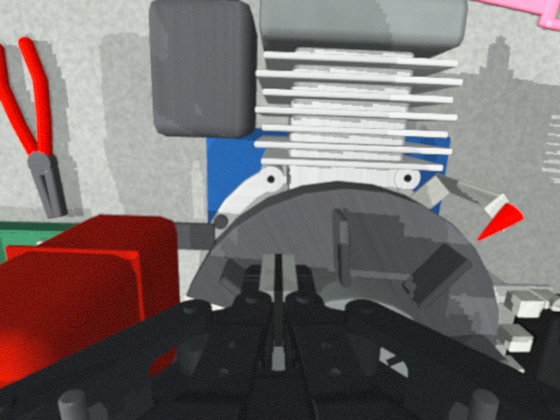

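Request:
send_rows(
  series=[
    [-0.1, 0.6, 0, 0, -0.6, 0, 0],
    [0, 0, 0, 0, 0, 0, 0],
    [0, 0, 0.5, 0, 0, 0, 0],
  ],
)

```text
clock: 13.7
ee_pos: [617.8, 64.1, 252.3]
ee_rot: [[1.0, 0.005, 0.003], [0.005, -1.0, -0.001], [0.003, 0.001, -1.0]]
ft_force: [0.8, -0.3, 0.5]
grip_width: -0.1
```

Request:
send_rows(
  series=[
    [0, 0, 1, 0, 0, 0, 0],
    [0, 0, 1, 0, 0, 0, 0],
    [0, 0, 0.9, 0, 0, 0, 0],
    [0, 0, 0.3, 0, 0, 0, 0],
    [0, 0, 0, 0, 0, 0, 0],
  ],
)

```text
clock: 14.2
ee_pos: [617.1, 63.4, 215.7]
ee_rot: [[1.0, 0.004, 0.001], [0.004, -1.0, -0.001], [0.001, 0.001, -1.0]]
ft_force: [0.6, -0.1, 0.5]
grip_width: -0.3
```

```bash
python3 w.py w13
```

```text
14.2 [ 0.136  0.555 -0.46   1.572  0.27   1.078 -1.959] [617.1  63.4 215.7] [[1.0, 0.004, 0.001], [0.004, -1.0, -0.001], [0.001, 0.001, -1.0]]
```

View pics/w13.png

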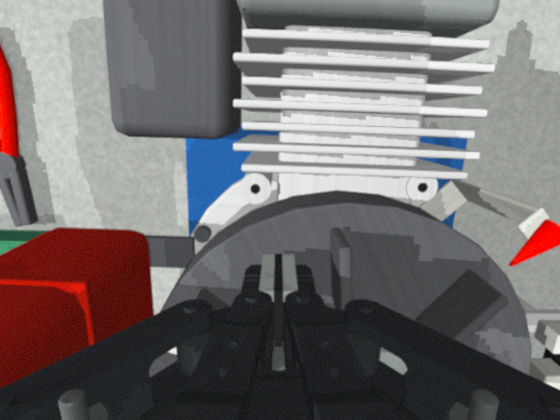

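Request:
send_rows(
  series=[
    [0.24, 0.7, 0, 0, 0, 0, 0],
    [0.2, 0.6, 0, 0, 0, 0, 0],
    [0.14, 0.63, 0, 0, 0, 0, 0],
    [0.08, 0.65, 0, 0, 0, 0, 0],
    [0.03, 0.64, 0, 0, 0, 0, 0],
    [0, 0, 0, 0, 0, 0, 0],
  ],
)

```text
clock: 14.85
ee_pos: [622.1, 35.1, 216.5]
ee_rot: [[1.0, 0.009, -0.005], [0.009, -1.0, 0.007], [-0.004, -0.007, -1.0]]
ft_force: [-0.1, -0.0, 0.5]
grip_width: -0.3
```

```bash
python3 w.py w14
```

```text
14.85 [ 0.188  0.562 -0.464  1.559  0.263  1.088 -1.9  ] [622.1  35.1 216.5] [[1.0, 0.009, -0.005], [0.009, -1.0, 0.007], [-0.004, -0.007, -1.0]]
```

View pics/w14.png

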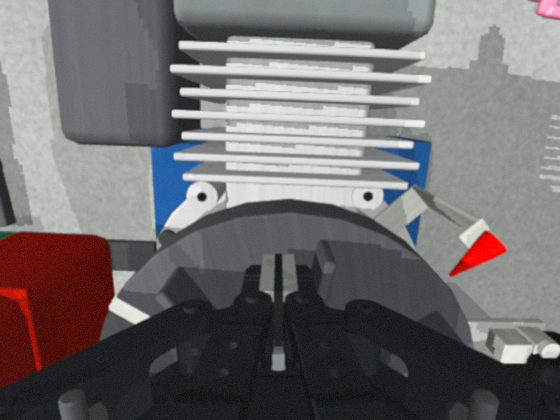

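Request:
send_rows(
  series=[
    [0.17, 0.93, 0, -0.4, 0.2, 0, 0],
    [-0.12, 0.9, 0, 0, 0, 0, 0],
    [-0.22, 0.88, 0, 0, 0, 0, 0],
    [-0.33, 0.84, 0, 0, 0, 0, 0],
    [-0.43, 0.8, 0, 0, 0, 0, 0],
    [-0.53, 0.74, 0, 0, 0, 0, 0],
    [0, 0, 0, 0, 0, 0, 0],
  ],
)

```text
clock: 15.6
ee_pos: [608.5, -5.5, 217.4]
ee_rot: [[1.0, 0.02, 0.002], [0.02, -1.0, 0.016], [0.003, -0.016, -1.0]]
ft_force: [0.3, -0.4, -0.7]
grip_width: -0.4
```

```bash
python3 w.py w15
```

```text
15.6 [ 0.27   0.537 -0.474  1.604  0.253  1.06  -1.82 ] [608.5  -5.5 217.4] [[1.0, 0.02, 0.002], [0.02, -1.0, 0.016], [0.003, -0.016, -1.0]]
```

View pics/w15.png

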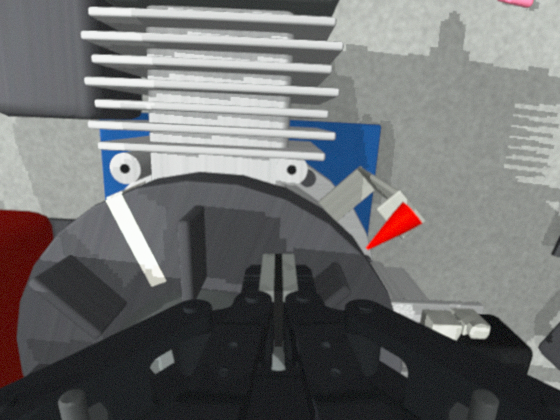

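```bash
cat > ma.py <<'E'
from h import *
import pickle,sys
# usage: name  mark_outer mark_inner pointer
st,c=pickle.load(open(f"pics/{sys.argv[1]}.pkl","rb"))
v=np.array(list(map(float,sys.argv[2:]))).reshape(-1,2)
C=np.array([550,31])
for n,uv,z in zip(["outer","inner","ptr"],v,[185,185,186]):
    q=cast(c,[uv],z,st)[0][:2];d=q-C;print(n,q.round(1),np.hypot(*d).round(1),np.degrees(np.arctan2(d[1],d[0])).round(1))
p=st["ee_pos"][:2]-C;print("tool",p.round(1),np.hypot(*p).round(1),np.degrees(np.arctan2(p[1],p[0])).round(1))
E
python3 ma.py w15 112 197 157 284 368 248
```

```text
outer [641.1  70.7] 99.4 23.6
inner [598.4  53.3] 53.3 24.7
ptr [620.  -46.4] 104.3 -47.9
tool [ 58.5 -36.5] 68.9 -31.9
```

Request:
send_rows(
  series=[
    [-0.18, 0.94, 0, -0.5, 0, 0, 0],
    [-0.6, 0.66, 0, -0.4, 0, 0, 0],
    [-0.68, 0.58, 0, 0, 0, 0, 0],
    [-0.74, 0.49, 0, 0, 0, 0, 0],
    [-0.8, 0.4, 0, 0, 0, 0, 0],
    [0, 0, 0, 0, 0, 0, 0],
  ],
)

```text
clock: 16.25
ee_pos: [583.4, -31.0, 218.4]
ee_rot: [[1.0, 0.027, 0.014], [0.027, -1.0, 0.007], [0.014, -0.007, -1.0]]
ft_force: [0.4, 0.6, 0.8]
grip_width: -0.1
```

```bash
python3 w.py w16
```

```text
16.25 [ 0.323  0.494 -0.477  1.678  0.252  1.017 -1.779] [583.4 -31.  218.4] [[1.0, 0.027, 0.014], [0.027, -1.0, 0.007], [0.014, -0.007, -1.0]]
```

View pics/w16.png

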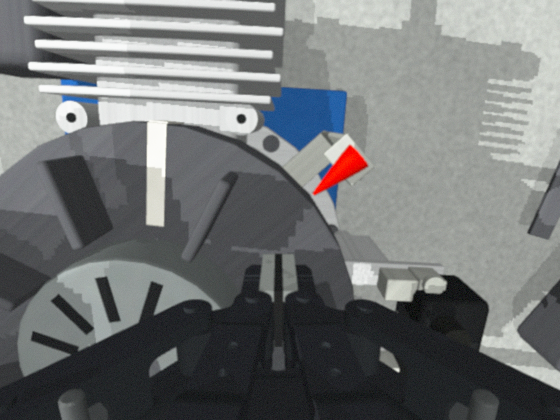

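```bash
python3 ma.py w16 157 123 155 225 314 193
```

```text
outer [648.8  22.8] 99.1 -4.7
inner [602.9  26.5] 53.1 -4.9
ptr [620.2 -46.1] 104.2 -47.7
tool [ 33.4 -62. ] 70.5 -61.7
```

Request:
send_rows(
  series=[
    [-0.7, 0.6, 0, -0.4, -0.4, 0, 0],
    [-0.85, 0.25, 0, 0, -0.4, 0, 0],
    [-0.88, 0.15, 0, 0, 0, 0, 0],
    [-0.76, 0.05, 0, 0, 0, 0, 0],
    [0, 0, 0, 0, 0, 0, 0],
  ],
)

```text
clock: 16.8
ee_pos: [557.0, -40.5, 219.4]
ee_rot: [[1.0, 0.029, 0.011], [0.029, -1.0, 0.003], [0.011, -0.002, -1.0]]
ft_force: [-0.7, -1.0, -0.2]
grip_width: -0.0
```

```bash
python3 w.py w17
```

```text
16.8 [ 0.353  0.456 -0.482  1.742  0.245  0.992 -1.761] [557.  -40.5 219.4] [[1.0, 0.029, 0.011], [0.029, -1.0, 0.003], [0.011, -0.002, -1.0]]
```

View pics/w17.png

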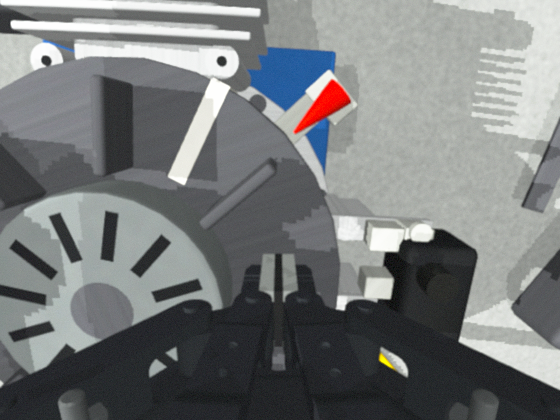

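```bash
python3 ma.py w17 219 84 177 181 295 132;  python3 - <<'E'
from h import *
import pickle
st,c=pickle.load(open("pics/w17.pkl","rb"))
print(cast(c,[[102,306]],214,st))
im=c["img"];cv2.imwrite("pics/w17c.png",cv2.resize(im[50:250,150:380],None,fx=3,fy=3,interpolation=cv2.INTER_CUBIC))
E
```

```text
outer [638.8 -13.5] 99.3 -26.6
inner [597.1   5.9] 53.4 -28.0
ptr [620.  -46.1] 104.1 -47.7
tool [  7.  -71.5] 71.8 -84.4
[[550.19113492  30.47028212 214.        ]]
```

View pics/w17c.png

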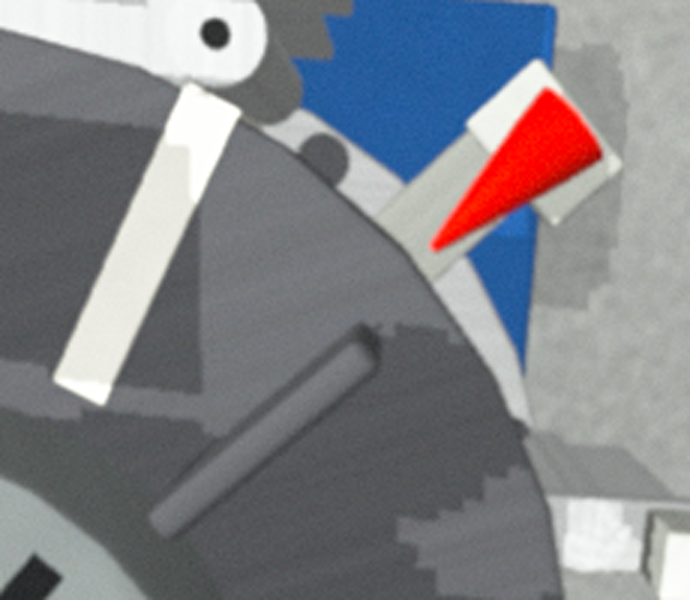

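Request:
send_rows(
  series=[
    [-0.45, 0.1, 0.1, 0, -0.6, 0, 0],
    [-0.5, 0, 0, 0, 0, 0, 0],
    [-0.5, 0, 0, 0, 0, 0, 0],
    [0, 0, 0, 0, 0, 0, 0],
    [0, 0, 0, 0, 0, 0, 0],
  ],
)

```text
clock: 17.35
ee_pos: [546.8, -42.0, 219.3]
ee_rot: [[1.0, 0.029, 0.007], [0.029, -1.0, 0.003], [0.007, -0.003, -1.0]]
ft_force: [0.7, -0.3, -0.1]
grip_width: 0.2
```

```bash
cat > wc.py <<'E'
from h import *
import sys,pickle
n=sys.argv[1]
st=read_state();c=read_camera("wrist")
pickle.dump((st,c),open(f"pics/{n}.pkl","wb"))
im=c["img"];cv2.imwrite(f"pics/{n}.png",im)
cv2.imwrite(f"pics/{n}c.png",cv2.resize(im[20:220,180:410],None,fx=3,fy=3,interpolation=cv2.INTER_CUBIC))
print(st["clock"],st["ee_pos"].round(1),st["ee_rot"].round(3).tolist())
E
python3 wc.py w18
```

```text
17.35 [546.8 -42.  219.3] [[1.0, 0.029, 0.007], [0.029, -1.0, 0.003], [0.007, -0.003, -1.0]]
```

View pics/w18c.png

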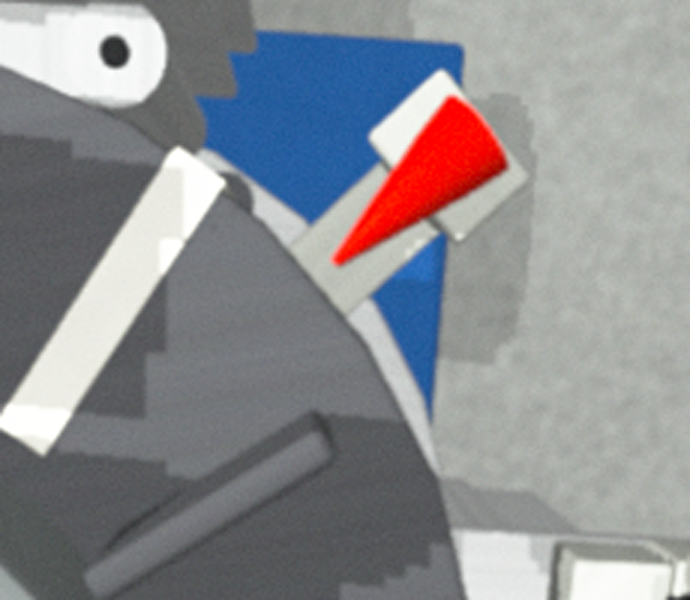

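```bash
python3 ma.py w18 247.3 75.3 187.3 164.7 292.7 107.7
```

```text
outer [632.1 -26.9] 100.5 -35.2
inner [594.2  -0.6] 54.3 -35.6
ptr [619.6 -46.2] 104.0 -48.0
tool [ -3.2 -73. ] 73.1 -92.5
```

Request:
send_rows(
  series=[
    [-0.5, 0, 0, 0, -0.4, 0, 0],
    [-0.5, -0.1, 0, 0, 0, 0, 0],
    [0, 0, 0, 0, 0, 0, 0],
    [0, 0, 0, 0, 0, 0, 0],
  ],
)

```text
clock: 17.8
ee_pos: [539.0, -41.5, 219.5]
ee_rot: [[1.0, 0.028, 0.004], [0.028, -1.0, 0.003], [0.004, -0.003, -1.0]]
ft_force: [-0.5, -0.5, -0.6]
grip_width: 0.2
```

```bash
python3 wc.py w19
```

```text
17.8 [539.  -41.5 219.5] [[1.0, 0.028, 0.004], [0.028, -1.0, 0.003], [0.004, -0.003, -1.0]]
```

View pics/w19c.png

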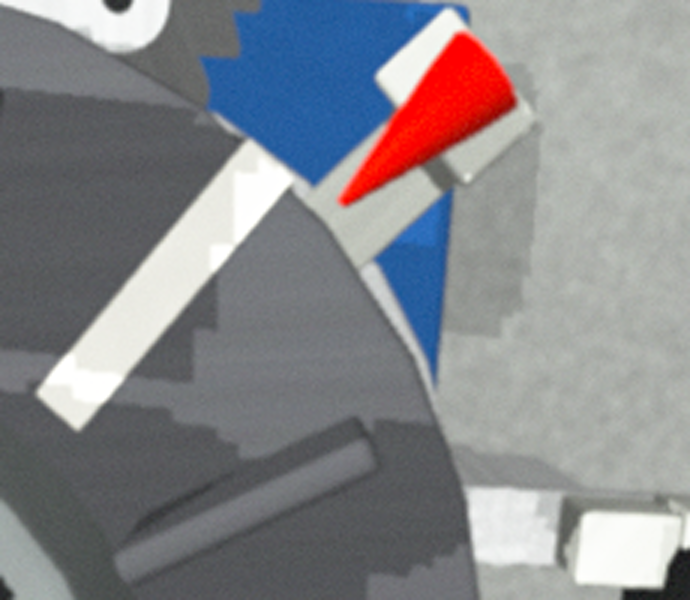

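```bash
python3 ma.py w19 270 74 199.3 157 294.7 88
```

```text
outer [625.  -35.8] 100.4 -41.7
inner [589.9  -5.4] 54.0 -42.4
ptr [619.7 -46.2] 104.0 -48.0
tool [-11.  -72.5] 73.3 -98.6
```

Request:
send_rows(
  series=[
    [-0.3, -0.05, 0, 0, -0.2, 0, 0],
    [-0.3, -0.1, 0, 0, 0, 0, 0],
    [0, 0, 0, 0, 0, 0, 0],
    [0, 0, 0, 0, 0, 0, 0],
  ],
)

```text
clock: 18.25
ee_pos: [534.6, -40.3, 219.7]
ee_rot: [[1.0, 0.028, 0.003], [0.028, -1.0, 0.003], [0.004, -0.003, -1.0]]
ft_force: [0.9, 1.0, -1.5]
grip_width: -0.2
```

```bash
python3 wc.py w20
```

```text
18.25 [534.6 -40.3 219.7] [[1.0, 0.028, 0.003], [0.028, -1.0, 0.003], [0.004, -0.003, -1.0]]
```

View pics/w20c.png

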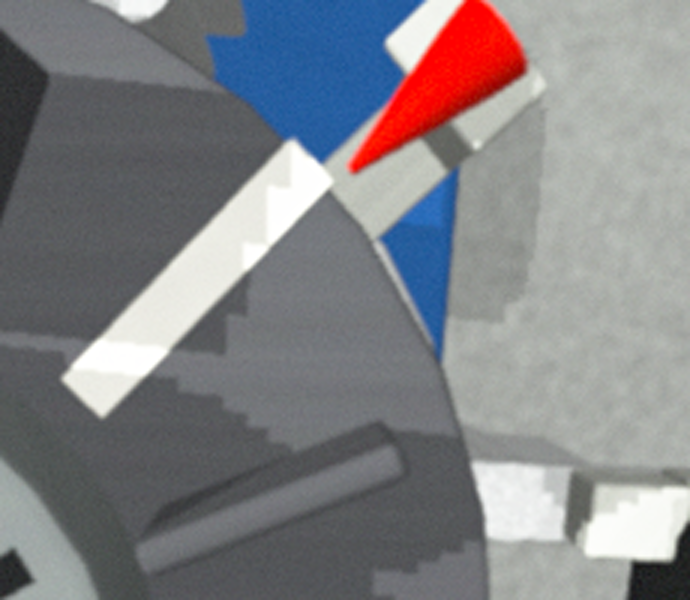

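```bash
python3 ma.py w20 284 73.3 207.7 152 297.3 77
```

```text
outer [621.  -40.5] 100.7 -45.2
inner [587.7  -8. ] 54.3 -46.0
ptr [619.6 -46. ] 103.8 -47.9
tool [-15.4 -71.3] 73.0 -102.2
```

Request:
send_rows(
  series=[
    [-0.3, -0.1, 0, 0, 0, 0, 0],
    [0, 0, 0, 0, 0, 0, 0],
    [0, 0, 0, 0, 0, 0, 0],
  ],
)

```text
clock: 18.6
ee_pos: [531.8, -39.5, 219.8]
ee_rot: [[1.0, 0.028, 0.004], [0.028, -1.0, 0.003], [0.005, -0.003, -1.0]]
ft_force: [2.2, 0.4, -1.3]
grip_width: -0.0
```

```bash
python3 wc.py w21
```

```text
18.6 [531.8 -39.5 219.8] [[1.0, 0.028, 0.004], [0.028, -1.0, 0.003], [0.005, -0.003, -1.0]]
```

View pics/w21c.png

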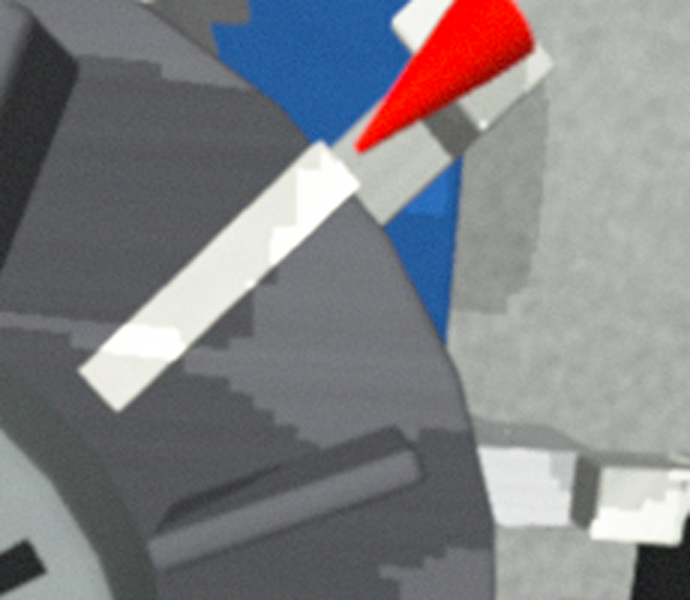

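```bash
python3 ma.py w21 293.3 74 213 150 299.7 70.5
python3 - <<'E'
from h import *
import pickle
st,c=pickle.load(open("pics/w21.pkl","rb"));im=c["img"]
hs=cv2.cvtColor(im,cv2.COLOR_BGR2HSV)
m=((im.min(2)>150)&(hs[...,1]<40)).astype(np.uint8);m[:, :200]=0
m[:66]=0;m[160:]=0;m[:,300:]=0
n,l,s,ce=cv2.connectedComponentsWithStats(m);i=1+np.argmax(s[1:,4]);print(s[i],ce[i])
pts=np.argwhere(l==i)[:,::-1].astype(np.float64)
w=cast(c,pts,185,st)[:,:2];vx,vy,x,y=cv2.fitLine(w.astype(np.float32),cv2.DIST_L2,0,.01,.01).ravel()
print("line ang",np.degrees(np.arctan2(vy,vx)),x,y)
P=cast(c,[[299.7,70.5]],186,st)[0]
print("ptr perp off mm",(P[0]-x)*vy-(P[1]-y)*vx, "centre off",(550-x)*vy-(31-y)*vx)
rm=((hs[...,0]<8)&(hs[...,1]>150)&(hs[...,2]>120)).astype(np.uint8);n,l,s,ce=cv2.connectedComponentsWithStats(rm)
i=[k for k in range(1,n) if l[55,315]==k];print(i, s[i], )
if i:
    p=np.argwhere(l==i[0]);print(p[p[:,0]>=p[:,0].max()-2])
E
```

```text
outer [618.1 -43.6] 101.0 -47.6
inner [585.9  -9.6] 54.2 -48.5
ptr [619.5 -46.1] 103.8 -48.0
tool [-18.2 -70.5] 72.8 -104.5
[ 206   66   94   91 2364] [254.21150592 110.15270728]
line ang -46.906136 603.048 -27.32897
ptr perp off mm 0.8738524647925008 centre off -1.112587
[1] [[ 298   11   59   60 1311]]
[[ 68 298]
 [ 68 299]
 [ 68 300]
 [ 68 301]
 [ 68 302]
 [ 68 303]
 [ 69 299]
 [ 69 300]
 [ 69 301]
 [ 69 302]
 [ 70 300]]
```

Request:
send_rows(
  series=[
    [0.4, 0.1, 0, 0, 0, 0, 0],
    [0, 0, 0, 0, 0, 0, 0],
    [0, 0, -1, 0, 0, 0, 0],
    [0, 0, -3, 0, 0, 0, 0],
    [0, 0, -3, 0, 0, 0, 0],
  ],
)

```text
clock: 19.15
ee_pos: [532.5, -40.9, 288.6]
ee_rot: [[1.0, 0.028, -0.008], [0.029, -1.0, 0.004], [-0.008, -0.004, -1.0]]
ft_force: [0.7, -0.5, 0.3]
grip_width: -0.0
```

```bash
python3 wc.py w22
```

```text
19.15 [532.5 -40.9 288.6] [[1.0, 0.028, -0.008], [0.029, -1.0, 0.004], [-0.008, -0.004, -1.0]]
```

View pics/w22.png

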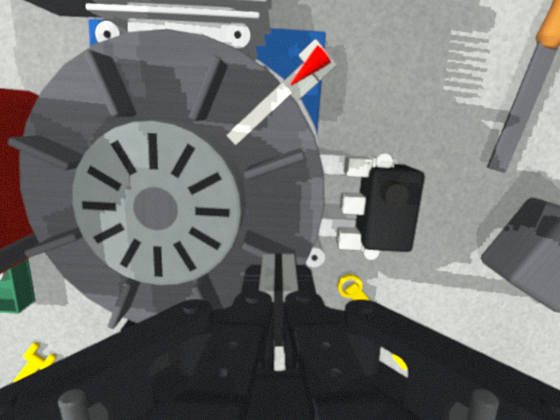

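```bash
python3 ma.py w22 287.5 89 233 139 291 84; python3 - <<'E'
from h import *
import pickle
st,c=pickle.load(open("pics/w22.pkl","rb"))
print(cast(c,[[155,208]],214,st),cast(c,[[424,172],[413,251]],192,st))
E
```

```text
outer [617.2 -44. ] 100.7 -48.2
inner [586.4 -10.8] 55.5 -48.9
ptr [620. -46.] 104.1 -47.7
tool [-17.5 -71.9] 74.0 -103.7
[[548.07426801  30.91511261 214.        ]] [[ 570.22298343 -131.01116807  192.        ]
 [ 517.17435159 -131.21640031  192.        ]]
```

Request:
send_rows(
  series=[
    [0.1, 2.5, 0, 0, 0.4, 0, 0],
    [0.15, 3.5, 0, 0, 0, 0, 0],
    [0.15, 3.5, 0, 0, 0, 0, 0],
    [0.15, 3, 0, 0, 0, 0, 0],
    [0.15, 2.4, 0, 0, 0, 1.8, 0],
    [0, 0, 0, 0, 0, 0, 0],
    [0, 0, 0, 0, 0, 0, 0],
  ],
)

```text
clock: 19.9
ee_pos: [547.3, -192.6, 299.8]
ee_rot: [[1.0, -0.003, 0.014], [-0.003, -1.0, 0.004], [0.014, -0.004, -1.0]]
ft_force: [0.1, 0.3, 0.5]
grip_width: -0.1
```

Request:
send_rows(
  series=[
    [-0.2, 0, 2, -0.2, -0.8, 0, 0],
    [0, 0, 3, 0, 0, 0, 0],
    [0, 0, 3, 0, 0, 0, 0],
    [0, 0, 2, 0, 0, 0, 0],
    [0, 0, 0.6, 0, 0, 0, 0],
    [0, 0, 0, 0, 0, 0, 0],
  ],
)

```text
clock: 20.5
ee_pos: [547.5, -185.2, 193.2]
ee_rot: [[1.0, 0.003, 0.003], [0.003, -1.0, 0.003], [0.003, -0.003, -1.0]]
ft_force: [-1.4, -0.0, 1.1]
grip_width: -0.1
```

```bash
python3 wc.py w23
```

```text
20.5 [ 547.5 -185.2  193.2] [[1.0, 0.003, 0.003], [0.003, -1.0, 0.003], [0.003, -0.003, -1.0]]
```

View pics/w23.png

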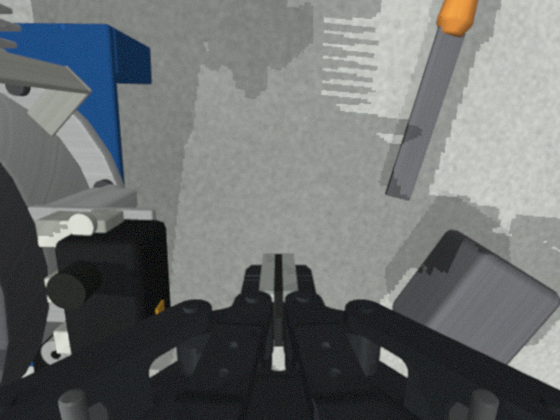

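Request:
send_rows(
  series=[
    [-0.3, -1, 0.3, 0, 0, 0, 0],
    [0, -1, 0, 0, 0, 0, 0],
    [0, -0.8, 0, 0, 0, 0, 0],
    [0, -0.4, 0, 0, 0, 0, 0],
    [0, -0.3, 0, 0, 0, 0, 0],
    [0, -0.3, 0, 0, 0, 0, 0],
    [0, 0, 0, 0, 0, 0, 0],
  ],
)

```text
clock: 21.25
ee_pos: [546.4, -143.4, 194.9]
ee_rot: [[1.0, 0.004, 0.011], [0.004, -1.0, -0.0], [0.011, 0.0, -1.0]]
ft_force: [0.9, -0.6, -0.3]
grip_width: 0.3
```

Request:
send_rows(
  series=[
    [0, -0.3, 0.2, 0, -0.3, 0, 0],
    [0, -0.3, 0, 0, 0, 0, 0],
    [0, -0.2, 0, 0, 0, 0, 0],
  ],
)

```text
clock: 21.55
ee_pos: [546.6, -137.2, 193.0]
ee_rot: [[1.0, 0.001, 0.006], [0.001, -1.0, -0.002], [0.006, 0.002, -1.0]]
ft_force: [0.5, -2.3, 1.2]
grip_width: 0.0
```

```bash
python3 wc.py w24
```

```text
21.55 [ 546.6 -137.2  193. ] [[1.0, 0.001, 0.006], [0.001, -1.0, -0.002], [0.006, 0.002, -1.0]]
```

View pics/w24.png

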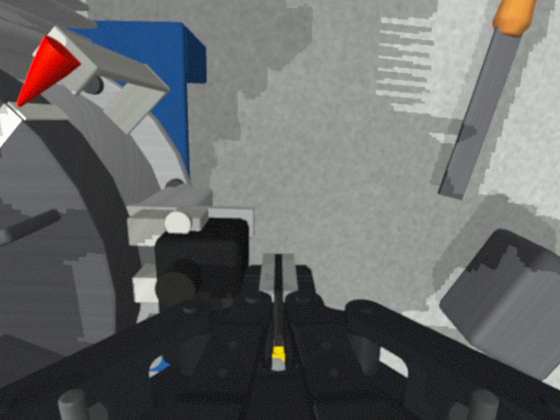

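Request:
send_rows(
  series=[
    [0, -0.3, 0, 0, 0, 0, 0],
    [0, -0.3, 0, 0, 0, 0, 0],
  ],
)

```text
clock: 21.8
ee_pos: [546.6, -134.5, 193.1]
ee_rot: [[1.0, -0.002, 0.006], [-0.002, -1.0, -0.007], [0.006, 0.007, -1.0]]
ft_force: [-0.0, -14.3, 0.8]
grip_width: -0.5
```

Request:
send_rows(
  series=[
    [0, -0.3, 0, 0, 0, 0, 0],
    [0, -0.2, 0, 0, 0, 0, 0],
  ],
)

```text
clock: 22.0
ee_pos: [546.5, -134.7, 193.2]
ee_rot: [[1.0, -0.007, 0.007], [-0.007, -1.0, -0.013], [0.007, 0.013, -1.0]]
ft_force: [0.8, -5.5, 0.4]
grip_width: -0.3
```

Request:
send_rows(
  series=[
    [0, -0.5, 0, 0, 0, 0, 0],
    [0, -0.5, 0, 0, 0, 0, 0],
  ],
)

```text
clock: 22.2
ee_pos: [546.4, -134.3, 193.4]
ee_rot: [[1.0, -0.015, 0.007], [-0.015, -1.0, -0.025], [0.008, 0.025, -1.0]]
ft_force: [1.0, -16.8, -0.4]
grip_width: -0.0
```

```bash
python3 wc.py w25
```

```text
22.2 [ 546.4 -134.3  193.4] [[1.0, -0.015, 0.007], [-0.015, -1.0, -0.025], [0.008, 0.025, -1.0]]
```

View pics/w25.png

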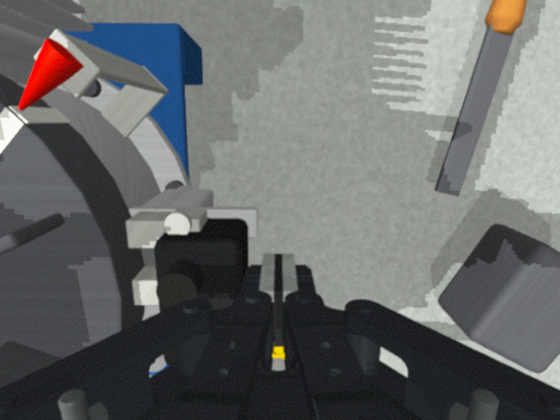

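Request:
send_rows(
  series=[
    [0, 0.5, 0, 0, 0, 0, 0],
    [0, 1.5, 0, 1.4, 0.4, 0, 0],
    [0, 2, 0, 0, 0, 0, 0],
    [0, 1, -1, 0, 0, 0, 0],
    [0, 0, -3, 0, 0, 0, 0],
    [0, 0, -4, 0, 0, 0, 0],
    [0, 0, -4, 0, 0, 0, 0],
    [0, -1, -2, 0, 0, 0, 0],
    [0, -3, 0, 0, 0, 0, 0],
    [0, -3, 0, 0, 0, 0, 0],
    [0, -2, 0, 0, 0, 0, 0],
    [0, 0, 0, 0, 0, 0, 0],
  ],
)

```text
clock: 23.45
ee_pos: [544.1, -83.5, 346.1]
ee_rot: [[1.0, -0.007, 0.017], [-0.007, -1.0, 0.012], [0.017, -0.012, -1.0]]
ft_force: [0.7, 0.5, 0.7]
grip_width: 0.0
```

```bash
python3 wc.py w26
```

```text
23.45 [544.1 -83.5 346.1] [[1.0, -0.007, 0.017], [-0.007, -1.0, 0.012], [0.017, -0.012, -1.0]]
```

View pics/w26.png

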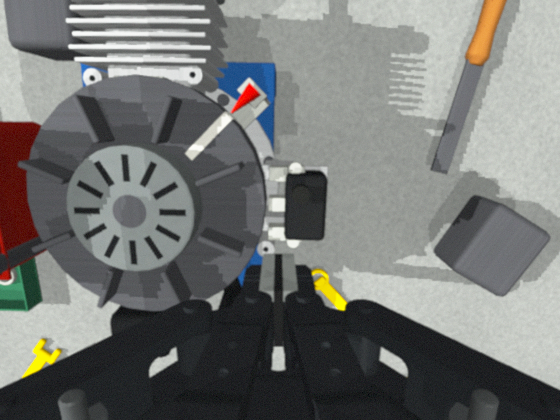

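```bash
python3 ma.py w26 231.5 115 190 156 234.5 111; python3 - <<'E'
from h import *
import pickle
st,c=pickle.load(open("pics/w26.pkl","rb"))
h=cast(c,[[130,211]],214,st)[0];b=cast(c,[[326.5,173],[323,239]],192,st);print(h,b, h[1]-b[:,1])
im=c["img"];cv2.imwrite("pics/w26c.png",cv2.resize(im[80:280,170:400],None,fx=3,fy=3,interpolation=cv2.INTER_CUBIC))
T=read_camera("top")["img"];cv2.imwrite("pics/top2.png",cv2.resize(T[110:280,110:340],None,fx=3.4,fy=3.4,interpolation=cv2.INTER_CUBIC))
E
```

```text
outer [617.9 -45.8] 102.5 -48.5
inner [586.3 -10.9] 55.4 -49.1
ptr [620.9 -48.4] 106.4 -48.2
tool [  -5.9 -114.5] 114.7 -92.9
[547.87653628  30.18312794 214.        ] [[ 572.76492861 -120.46758437  192.        ]
 [ 517.69550256 -119.06194822  192.        ]] [150.65071231 149.24507616]
```

View pics/w26c.png

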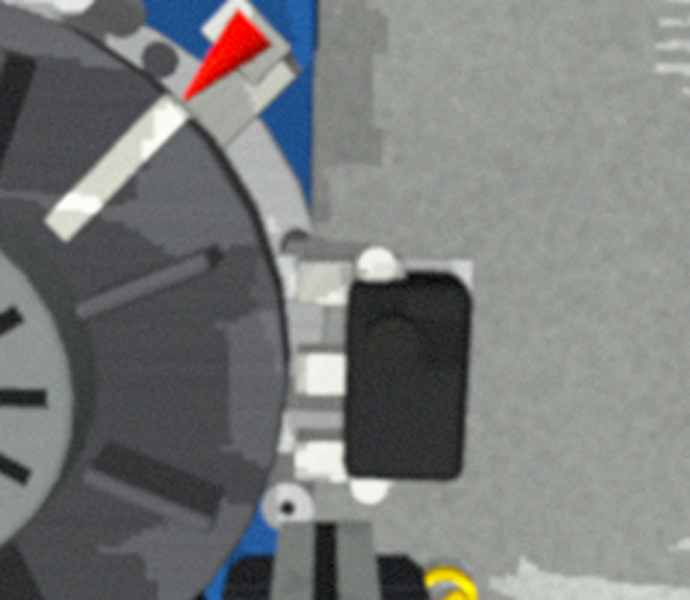

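View pics/top2.png

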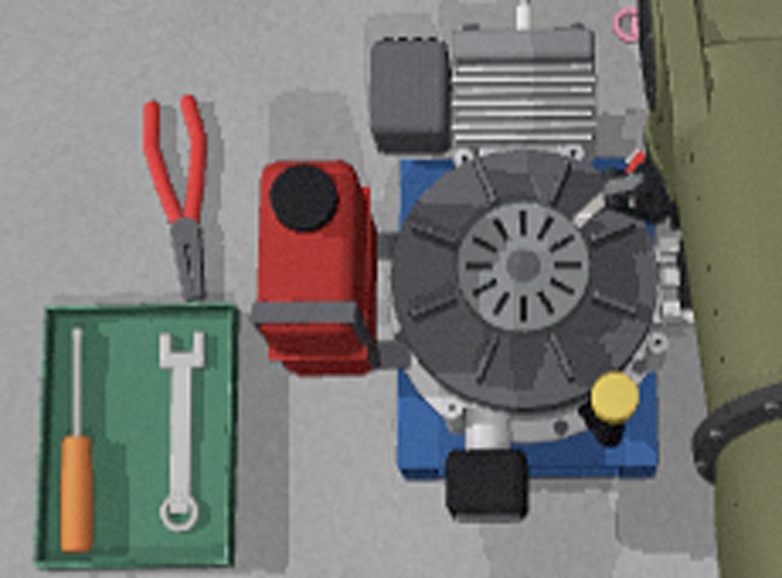

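```bash
python3 -c "
from rig import *
s=read_state();print(s['clock'],s['ft_force'],abs(s['qvel']).max());print(sign_off())"
```

```text
23.55 [-0.01377765  0.33514421  0.14009628] 0.03332456666630181
the job is handed in; nothing more can be done
None
```

All three steps are done, in the order asked, and the job was handed in at about 23.6 s of the 70 s allowed. `sign_off()` reported no verdict.

- **Spanner:** I gripped it mid-shank, lifted it off the starter cup over the tank, and set it flat in the free half of the tray. The last wrist and top pictures show it there, let go, with the screwdriver undisturbed.
- **Flywheel:** I pushed it clockwise by one fin, about 120°, and made no move that pushed it backwards. After the fingers were lifted out, mark and pointer read -48.5° and -48.2°, so within about 0.5° against the 3° allowed.
- **Coil:** I pushed it until it stopped moving under 17 N; it needs about 3 N to slide. Its back face now measures 149 to 151 mm from the axis, against 152 mm expected at home, which is within the camera error. Before the push it stood about 10 mm out.

**Disagreements:** the pointer direction gave an engine turn of about -3°, while the tank and filler caps gave -1.4°. I therefore judged the alignment by comparing mark and pointer directly in the same picture. The grip opening read 13 to 15 mm on the 17 mm shank, but the grasp held.

The pliers, file and block were never approached or touched. I did not measure how far they had moved. The arm finished clear of everything, with the force reading near zero.

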